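# Press a polymer disc onto the analyser crystal with the torque lever

### The job

Lay the blue polymer disc flat on the centre of the infrared analyser's crystal, swing the clamp arm over it against its stop, and tighten the clamp clockwise with the red-gripped torque lever until the lever clicks and gives way. Stop there and let go: beyond the click the lever goes solid again and would crack the crystal. Leave the other things on the bench where they are.

Things in the scene. Friction and masses are not known exactly. Their poses are not given: they have to be found in the camera images.
- sample_disc: The specimen: a loose solid blue polymer disc, 24 mm across and 10 mm thick, 30 g, lying flat on the worktop left of the analyser. Origin: centre of its underside; z is its axis, up.
- crystal_plate: Round steel plate, 42 mm across, fixed on the analyser's stainless deck, with the small amber crystal in its centre. Origin: centre of its underside, level with the deck; its upper face, where the disc goes, is 4 mm above the origin. x of the plate points to the rear of the analyser (to the arm's post), y to the left.
- analyser: The infrared analyser: a fixed white bench instrument, 250 mm deep (x) by 150 mm wide (y), its sample deck 51 mm high, a 90 mm high housing across its rear 85 mm. Origin on the worktop; x points to its rear. The crystal is 30 mm in front of the origin, the post of the clamp arm (38 mm collar at its foot, 26 mm above) 40 mm behind it.
- clamp_arm (a joint): Angle of the clamp arm about its upright post, rad: 0 = over the crystal, against its stop; at the start it is swung 1.25 to 1.65 away (counter-clockwise from above, to the right of the analyser). It closes clockwise, moves easily (about 1 N at its nose) and stays where it is left.
- clamp_hinge (a point): On the axis of the upright post about which the clamp arm swings, at mid height of the arm.
- clamp_nose (a point): Near the free end of the clamp arm, on its centre line at mid height, 117 mm from the post's axis. From 10 mm beyond it (the end) to 30 mm nearer the post the arm is a bar 14 mm wide (16 over its black sleeve) and 18 mm high. Push it sideways here, or hold it between the fingers, and follow the arc about clamp_hinge.
- screw_axis (a point): On the upright axis of the press screw, 70 mm from the post's axis, at the height of the lever bar; over the crystal when the arm is at its stop. Here is the lever's 34 mm hub; below the arm hangs the 13 mm press foot, 1 to 6.5 mm clear of the disc at first. Turning the lever clockwise (from above) about this axis lowers the foot and presses the arm to its stop.
- lever_grip (a point): Middle of the upright red grip at the end of the torque lever: a cylinder 14 mm across, 32 mm high, 90 mm from screw_axis; the 10 mm lever bar runs under it. At the start, seen with the arm at its stop, it lies to the right of the hub. The lever can be seated at any angle, so its direction does not tell how far the screw is from tight; turning 0.4 to 1.5 rad reaches the click.
- forceps: Steel forceps, 122 mm long, 15 mm wide, 8 mm high, lying loose on the worktop in front of the disc. Bystander.
- petri_2: Closed petri dish, 62 mm across, 14 mm high, loose on the worktop at the left. Bystander.
- timer: White laboratory timer, 62 x 62 mm, 18 mm high, loose on the worktop in front to the right. Bystander.
- wash_bottle: Squeeze wash bottle with a red top and bent jet, 64 mm across, 208 mm high, standing loose at the right rear. Bystander.
- lever_hub (a point): On the screw axis, top of the hub. Force at the grip, across the lever: 2 to 5 N while the foot is free; rising to 7 or 8 N over about 0.3 rad as it presses; then the click: the break-over joint gives and the force falls away, to under half within 0.18 rad (16 mm at the grip), then the lever is solid and overtightens. Let go, the lever springs back and the screw stays tight.

How it is judged (in metres and radians):
On the way, in this order (a step that is already met when the one before it is completed fails the run):
1. the disc lies flat on the crystal plate, centred to 6 mm, let go, with the arm still clear (horizontal distance between sample_disc and crystal_plate below 0.006 m and z of sample_disc in the frame of crystal_plate between 0.002 and 0.006 m and angle between sample_disc's own z axis and vertical below 0.08 rad and contact force between the fingers and sample_disc below 0.1 N and value of joint clamp_arm above 0.6 rad), for 0.2 s.
2. the arm stands over the disc against its stop, the foot not yet pressing (value of joint clamp_arm below 0.04 rad and contact force between crystal_plate and sample_disc below 10 N), for 0.2 s.
3. the disc is pressed on the crystal with at least 42 N, which the screw nears at the lever's click (about 50 N) (contact force between crystal_plate and sample_disc above 42 N), for 0.1 s.
At the end, for the whole second after the job is handed in: The disc lies flat (0.08 rad) on the crystal plate within 6 mm of its centre, the arm is against its stop (0.04 rad), and the foot presses the disc on the crystal with 40 to 66 N (the lever clicks at about 50 N); everything let go and still (contact force between crystal_plate and sample_disc between 40 and 66 N and horizontal distance between sample_disc and crystal_plate below 0.006 m and angle between sample_disc's own z axis and vertical below 0.08 rad and value of joint clamp_arm below 0.04 rad and linear speed of sample_disc below 0.02 m/s); the robot touches nothing.
It fails at once if the crystal is pressed with more than 66 N (tightened past the click, after the lever has gone solid again) (contact force between crystal_plate and sample_disc above 66 N).
It fails at once if a bystander (forceps, petri dish, timer or wash bottle) is moved by more than 30 mm (distance of any of forceps, petri_2, timer, wash_bottle from where it was at the start of the episode above 0.03 m).
It also fails if it takes over 72 s, if anything falls off the work surface, if the arm or the gripper's body presses on something with over 40 N, if the wrist force passes 120 N, or if a joint passes its speed limit or range.

### The arm

A 6-joint arm with a two-finger parallel gripper is mounted at the origin on a cart in front of the work surface, level with it; the furniture and walls round the work are solid. World frame = base frame: x ahead of the robot, y to its left, z up, the work surface at z = 0. Lengths are in m, angles in degrees, forces in N, time in s.
With the tool pointing down it reaches from about 0.325 to 0.775 m from the base axis. Payload 5.5 kg.
Tool frame: the origin (TCP) lies at the centre of the arm's flange, where the gripper is bolted on; the fingertips stand 182 mm ahead of it and the grasp point (between the pads) lies 163 mm ahead of it; z points along the fingers, y is the line along which they close (so a half turn about z gives the same grasp; the last joint's range is limited). The gripper opens to 88 mm and grips with 3 to 60 N. Pads are 20 mm wide; open, the fingers measure 115 mm over their backs; the gripper's body (75 mm by 178 mm) begins 61 mm behind the grasp point.
Start: joints at [73.871, 5.22, 70.514, -0, 104.267, -3.249], TCP at [0.134, 0.585, 0.405] pointing down, gripper open.
Joint ranges: [-164.24, 164.24], [-49.07, 125.15], [9.68, 141.18], [-86.29, 266.29], [3.28, 154.24], [-151.56, 151.56]. Speed limits (degrees/s): [147.25, 147.25, 172.46, 180, 180, 180].

### API

Orientations are given as [roll, pitch, yaw] about the fixed x, y, z axes, in that order (R = Rz(yaw) Ry(pitch) Rx(roll)).
In Python, from station import r gives the robot as it stands. The module is installed in compiled form; this text tells all that it offers. Calls block until the motion is done:
- r.reach(position, orientation): joint-space move of the TCP to a pose.
- r.servo_line(position, rotation=None, speed=0.15): straight line of the TCP; rotation=None keeps the orientation; speed is the mean speed in m/s.
- r.move_joints(angles): joint-space move.
- r.let_go() and r.grab(squeeze=None): open the fingers fully, or close them until they stop; squeeze is the grip in N (None keeps the last).
- r.wait(seconds).
- r.inverse_kinematics(position, orientation): joint angles nearest the present ones, or None.
- r.sense(): the state.
- r.snapshot(name): name is "side" or "top" or "wrist"; returns a dict with "frame" (420x560x3 uint8, red, green, blue), "fx", "fy", "cx", "cy" (pixels), "R" (3x3) and "t" (3): a world point X has camera coordinates R X + t. Camera axes: x right, y down, z forward; pixel columns grow to the right and rows downward; lengths in m; the calibration is good to about 2 mm. A picture is of the moment at which its call begins. There is no depth.
A pose or a line that the arm cannot do raises r.IKError and nothing moves.
- r.hand_in(): hands the job in; it is judged then, once.
The state is a dict: "clock": time; "joints": joint angles; "joint_vel": joint speeds; "joint_torque": joint torques, N m; "tcp_pos": TCP position; "orientation": TCP orientation; "contact_force": force on the tool from outside, world axes, zero at the start; "torque": the same for the moment, N m; "opening": finger opening in m; "gripper_force": force on a finger pad.
Only numpy, scipy, OpenCV 4.12 (cv2) and the standard library are available. Lean on these libraries where they do the work, as an engineer would, in place of code of your own. Each camera call takes 0.05 s, during which the arm holds its last target. There are 200 camera calls.

## Working session

There is one attempt and no reset: what is moved stays moved. The work goes in short steps, each a Python script; the robot and the scene stay as the last script left them, time stands still between calls to the robot, and variables do not carry over. Pictures are saved under pics/ and viewed, at most 10 in all, crops included, and the job is handed in when it is done.

```bash
mkdir -p pics
python3 - <<'E'
from station import r
import cv2,numpy as np,pickle
d={}
for n in("side","top","wrist"):
    s=r.snapshot(n);d[n]=s;cv2.imwrite(f"pics/{n}0.png",s["frame"][:,:,::-1])
    print(n,s["fx"],s["cx"],s["cy"],np.round(s["R"],3).tolist(),np.round(s["t"],3), -np.array(s["R"]).T@s["t"])
pickle.dump(d,open("s0.pkl","wb"))
print(r.sense())
E
```

```text
side 538.2150363628529 288.3416885085368 206.58798457457755 [[-0.997, -0.068, 0.022], [-0.05, 0.453, -0.89], [0.05, -0.889, -0.455]] [0.546 0.13  1.347] [0.48360753 1.17571836 0.71620484]
top 513.3335670725719 288.8190492444258 197.18965869056444 [[0.011, -1.0, -0.012], [-0.982, -0.008, -0.188], [0.188, 0.014, -0.982]] [-0.014  0.549  1.405] [ 0.27481726 -0.02929554  1.48310982]
wrist 340.45438364389105 275.89558163510515 212.3667049736933 [[0.223, 0.975, -0.002], [0.946, -0.216, 0.242], [0.235, -0.055, -0.97]] [-0.6   -0.027  0.39 ] [0.06771992 0.60058283 0.38448812]
{'clock': 0.15, 'joints': array([ 7.38702323e+01,  5.25369601e+00,  7.05647779e+01,  9.20120207e-04,
        1.04269072e+02, -3.24770427e+00]), 'joint_vel': array([ 0.00211088, -0.07337815, -0.1794665 ,  0.02560154, -0.02379435,
       -0.074399  ]), 'joint_torque': array([ 1.42793448e-03, -4.47049749e+01, -4.06904340e+01,  6.98526786e-02,
        2.75584211e-02, -1.08759757e-04]), 'tcp_pos': array([0.1337689 , 0.58494465, 0.40377359]), 'orientation': array([-1.79912646e+02, -5.85033827e-03,  1.67118158e+02]), 'contact_force': array([0.30495104, 0.06861437, 0.14522008]), 'torque': array([-0.03712537,  0.03055898, -0.00982481]), 'gripper_force': 0.0, 'opening': 0.08789994188454966}
```

View pics/top0.png

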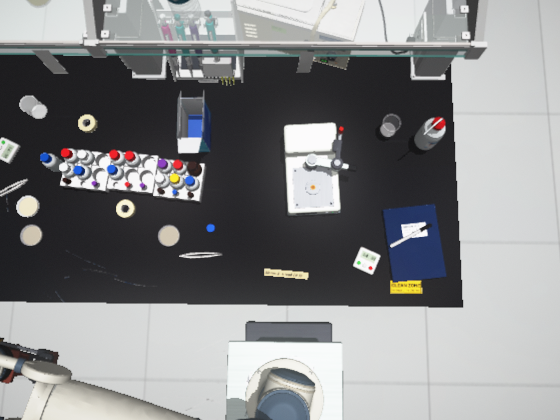

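View pics/side0.png

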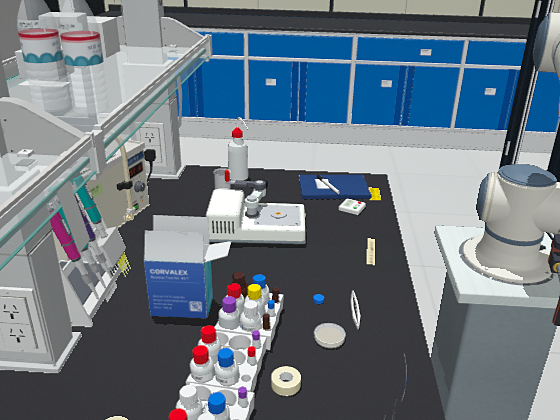

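The top view shows the disc at about (210,228), the crystal at (313,187), the post at (312,160), the clamp hub at (338,163) and the red grip at (341,128). The side view shows the disc at (318,299) and the crystal at about (279,214).

```bash
cat > h.py <<'E'
import numpy as np,cv2
def ray(s,p):
    R=np.array(s["R"]);c=-R.T@np.array(s["t"])
    d=R.T@np.array([(p[0]-s["cx"])/s["fx"],(p[1]-s["cy"])/s["fy"],1]);return c,d/np.linalg.norm(d)
def onz(s,p,z):
    c,d=ray(s,p);return c+d*(z-c[2])/d[2]
def tri(*obs):
    A=np.zeros((3,3));b=np.zeros(3);L=[]
    for s,p in obs:
        c,d=ray(s,p);M=np.eye(3)-np.outer(d,d);A+=M;b+=M@c;L.append((c,M))
    X=np.linalg.solve(A,b);return X,[round(float(np.linalg.norm(M@(X-c))),4) for c,M in L]
def blob(s,lo,hi,near=None,minA=8):
    "centroid of largest HSV blob; near=(u,v,rad)"
    h=cv2.cvtColor(s["frame"],cv2.COLOR_RGB2HSV);m=cv2.inRange(h,lo,hi)
    if near: k=np.zeros_like(m);cv2.circle(k,(int(near[0]),int(near[1])),near[2],255,-1);m&=k
    n,l,st,ce=cv2.connectedComponentsWithStats(m)
    if n<2:return None
    i=1+np.argmax(st[1:,4]);return ce[i],st[i]
def proj(s,X):
    q=np.array(s["R"])@X+np.array(s["t"]);return q[:2]/q[2]*s["fx"]+[s["cx"],s["cy"]]
E
python3 - <<'E'
import pickle;from h import *
d=pickle.load(open("s0.pkl","rb"));T,S=d["top"],d["side"]
B=((100,120,60),(125,255,255))
a=blob(T,*B,near=(210,228,10));b=blob(S,*B,near=(318,299,12));print(a,b,tri((T,a[0]),(S,b[0])))
print("crystal",tri((T,(313,187)),(S,(279,214))),onz(T,(313,187),.055))
for n,p,z in(("post",(312,160),.1),("hub",(338,163),.12),("grip",(341,128),.14),("FL",(288,214),.05),("FR",(339,210),.05),("shelf",(310,45),.4)):print(n,onz(T,p,z))
E
```

```text
(array([210.14705882, 227.61764706]), array([206, 223,   9,  10,  68], dtype=int32)) (array([318.17821782, 298.6039604 ]), array([313, 294,  12,  10, 101], dtype=int32)) (array([0.46701048, 0.21886367, 0.00523615]), [0.0007, 0.0007])
crystal (array([ 0.57912506, -0.07781323,  0.05163841]), [0.0003, 0.0003]) [ 0.57867825 -0.07771076  0.055     ]
post [ 0.64582581 -0.0732698   0.1       ]
hub [ 0.63251485 -0.14374641  0.12      ]
grip [ 0.72594544 -0.15098114  0.14      ]
FL [ 0.50120085 -0.0074264   0.05      ]
FR [ 0.51389994 -0.15143461  0.05      ]
shelf [ 0.83570306 -0.05860161  0.4       ]
```

Run:
```python
from station import r
import pickle;from h import *
d={}
def snap(n,p,yaw):
    r.reach(p,[180,0,yaw]);r.wait(.2);s=r.snapshot("wrist");d[n]=s;cv2.imwrite(f"pics/{n}.png",s["frame"][:,:,::-1])
snap("a1",[.54,-.04,.40],160);snap("a2",[.60,-.14,.42],160)
snap("d1",[.47,.22,.36],160);snap("d2",[.47,.22,.27],160)
pickle.dump(d,open("s1.pkl","wb"))
B=((100,120,60),(125,255,255))
o=[(d[k],blob(d[k],*B)) for k in("d1","d2")]
for s,b in o:print(b,onz(s,b[0],.010))
print(tri(*[(s,b[0]) for s,b in o]),r.sense()["clock"],r.sense()["joints"])
cv2.imwrite("pics/a12.png",np.hstack([d["a1"]["frame"],d["a2"]["frame"]])[:,:,::-1][::1,::1])
```

```text
(array([275.51752577, 191.35257732]), array([264, 179,  24,  25, 485], dtype=int32)) [0.46414982 0.22155079 0.01      ]
(array([273.04194631, 207.06208054]), array([257, 195,  33,  33, 596], dtype=int32)) [0.4607351  0.22283121 0.01      ]
(array([ 0.47623628,  0.21692526, -0.06013853]), [0.0001, 0.0001]) 6.2167 [ 2.13254250e+01 -6.52555023e+00  9.55470187e+01  3.59195651e-04
  9.07308985e+01 -4.86715808e+01]
```

View pics/a1.png

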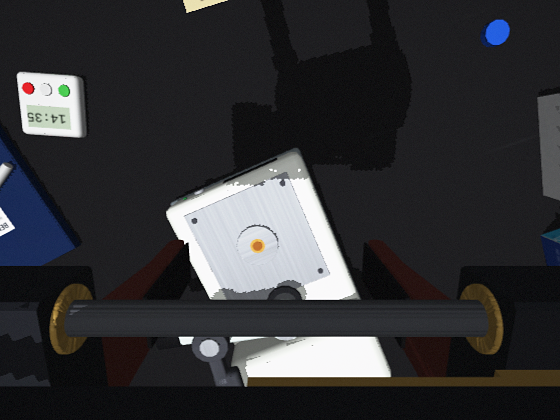

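View pics/a2.png

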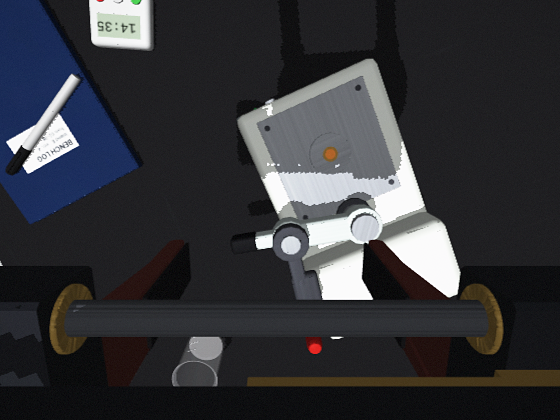

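The wrist views show the crystal at (257,246) in a1 and (330,154) in a2. The hub top is at (209,348) in a1 and (290,243) in a2. In a2 the post top is at (366,226), the sleeve at (243,243) and the grip at (315,346).

Run:
```python
import pickle;from h import *
d=pickle.load(open("s1.pkl","rb"));e=pickle.load(open("s0.pkl","rb"));T,S=e["top"],e["side"]
a,b=d["a1"],d["a2"]
O=((8,120,90),(25,255,255))
c=[(s,blob(s,*O,near=n)[0]) for s,n in((a,(257,246,15)),(b,(330,154,15)),(T,(313,187,6)))]
print([x[1] for x in c],"crystal",tri(*c),tri(*c[:2]),[onz(s,p,.055) for s,p in c])
print("hub",tri((a,(209,348)),(b,(290,243))),"hub3",tri((a,(209,348)),(b,(290,243)),(T,(338,163))))
Rd=((0,150,100),(6,255,255))
g=blob(b,*Rd,near=(315,346,15));gt=blob(T,*Rd,near=(341,128,6));gs=blob(S,*Rd,near=(227,176,8));print(g,gt,gs)
print("grip",tri((b,g[0]),(T,gt[0])))
if gs: print(tri((b,g[0]),(T,gt[0]),(S,gs[0])))
print("post",tri((b,(366,226)),(T,(312,160))))
for z in(.09,.10,.11):print(z,"sleeve",onz(b,(243,243),z),"post",onz(b,(366,226),z))
L=((98,80,25),(128,255,255))
o=[]
for k in("d1","d2"):
    s=d[k];h=cv2.inRange(cv2.cvtColor(s["frame"],cv2.COLOR_RGB2HSV),*L);n,l,st,ce=cv2.connectedComponentsWithStats(h)
    i=min(range(1,n),key=lambda i:np.hypot(*(ce[i]-[275,200]))-st[i,4]/10);(p,rad)=cv2.minEnclosingCircle(np.argwhere(l==i)[:,::-1].astype(np.float32))
    print(k,st[i],p,rad,onz(s,p,.007));o.append((s,p))
print(tri(*o),tri(*o,(T,(210.147,227.62)),(S,(318.18,298.6))))
cv2.imwrite("pics/c.png",np.hstack([d["d2"]["frame"][120:300,190:370],S["frame"][150:250,190:320].repeat(2,0)[:180].repeat(2,1)])[:,:,::-1].repeat(1,0))
```

```text
[array([257.2137931 , 245.35172414]), array([329.95061728, 153.54320988]), array([312.61538462, 186.61538462])] crystal (array([ 0.5786098 , -0.07422427,  0.05620951]), [0.0013, 0.0012, 0.0025]) (array([ 0.57823823, -0.07303042,  0.05570993]), [0.0, 0.0]) [array([ 0.57843464, -0.07316967,  0.055     ]), array([ 0.57835038, -0.07292685,  0.055     ]), array([ 0.57978691, -0.07661606,  0.055     ])]
hub (array([ 0.63362625, -0.13689254,  0.11687126]), [0.0008, 0.0008]) hub3 (array([ 0.63576247, -0.14039375,  0.11126442]), [0.0023, 0.0028, 0.0042])
(array([314.39705882, 347.26470588]), array([308, 341,  14,  13, 136], dtype=int32)) (array([340.95, 128.1 ]), array([339, 126,   5,   5,  20], dtype=int32)) (array([226.52173913, 175.45652174]), array([225, 170,   5,  12,  46], dtype=int32))
grip (array([ 0.72797539, -0.14981364,  0.13339796]), [0.0016, 0.0016])
(array([ 0.73094216, -0.15048621,  0.12474511]), [0.003, 0.0017, 0.0026])
post (array([ 0.63777848, -0.07202459,  0.12712296]), [0.0008, 0.0008])
0.09 sleeve [ 0.62665743 -0.1819347   0.09      ] post [ 0.65067774 -0.06574836  0.09      ]
0.1 sleeve [ 0.62374132 -0.17979827  0.1       ] post [ 0.64698956 -0.06734643  0.1       ]
0.11 sleeve [ 0.62082521 -0.17766184  0.11      ] post [ 0.64330138 -0.0689445   0.11      ]
d1 [264 179  25  25 506] (275.4921875, 191.359375) 12.847624778747559 [0.46466678 0.22133173 0.007     ]
d2 [257 195  33  34 629] (273.0, 211.36363220214844) 17.110586166381836 [0.46448415 0.22140793 0.007     ]
(array([0.46519128, 0.2211347 , 0.00396525]), [0.0, 0.0]) (array([0.46600389, 0.22026456, 0.00524814]), [0.0014, 0.0014, 0.0014, 0.002])
```

View pics/c.png

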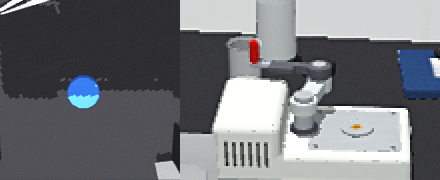

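Run:
```python
from station import r
import pickle;from h import *
x,y=.4648,.221
O=[180,0,160]
r.servo_line([x,y,.185],speed=.12)
print(r.sense()["contact_force"],r.sense()["tcp_pos"])
r.grab(15);r.wait(.2);s=r.sense();print(s["opening"],s["gripper_force"])
r.servo_line([x,y,.31],speed=.2)
print(r.sense()["opening"])
r.reach([.5785,-.0738,.31],O)
r.servo_line([.5785,-.0738,.250],speed=.15);r.wait(.2)
s=r.snapshot("wrist");cv2.imwrite("pics/p1.png",s["frame"][120:330,150:400][:,:,::-1].repeat(2,0).repeat(2,1))
pickle.dump(s,open("p1.pkl","wb"));print(r.sense()["clock"],r.sense()["opening"],r.sense()["tcp_pos"])
```

```text
[-0.15831921 -0.75540334  1.1551374 ] [0.46512178 0.22110959 0.1858167 ]
0.021577598478649485 14.99991299235262
0.021847572823404764
11.075 0.02184404420946823 [ 0.57880582 -0.07378654  0.25145524]
```

View pics/p1.png

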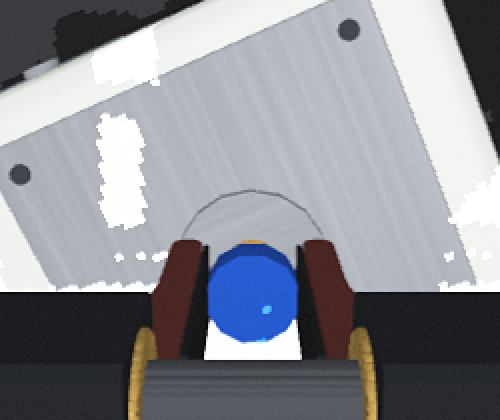

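The disc is held between the pads. The plate's arc centre (column about 253) lines up with the disc centre (column about 253). The plate's front edge is at crop row 191 and the disc's lower front edge at row 243.

Run:
```python
from station import r
import pickle;from h import *
s=pickle.load(open("p1.pkl","rb"))
u=np.array([.9397,-.342])
e=onz(s,(150+252/2,120+190.5/2),.055)[:2]; f=onz(s,(150+252/2,120+243/2),.0657)[:2]
print("plate c",e+.021*u,"disc c",f+.012*u, "diff",e+.021*u-f-.012*u)
f=onz(s,(150+252/2,120+258/2),.0757)[:2];b=onz(s,(150+252/2,120+342/2),.0757)[:2];print("disc c top",f+.012*u,(f+b)/2)
```

```text
plate c [ 0.57847451 -0.07313091] disc c [ 0.58054507 -0.07389594] diff [-0.00207056  0.00076503]
disc c top [ 0.58092495 -0.07404435] [ 0.58018889 -0.07377708]
```

Run:
```python
from station import r
import pickle;from h import *
x,y=.5767,-.0732
r.servo_line([x,y,.244],speed=.05);r.wait(.2);f0=r.sense()["contact_force"][2]
z=.244
while z>.2375:
    z-=.001;r.servo_line([x,y,z],speed=.02);s=r.sense();print(round(z,4),round(s["tcp_pos"][2],4),round(s["contact_force"][2]-f0,2))
    if s["contact_force"][2]-f0>2.5:break
r.let_go();r.wait(.2)
r.servo_line([x,y,.33],speed=.2)
r.reach([.54,-.04,.40],[180,0,160]);r.wait(.2)
s=r.snapshot("wrist");pickle.dump(s,open("p2.pkl","wb"));cv2.imwrite("pics/p2.png",s["frame"][180:400,150:400][:,:,::-1].repeat(3,0).repeat(3,1)[:600])
b=blob(s,(98,80,25),(128,255,255),near=(257,246,30));print(b,onz(s,b[0],.062),r.sense()["clock"])
```

```text
0.243 0.2429 0.5
0.242 0.2419 0.47
0.241 0.2409 0.24
0.24 0.24 1.88
0.239 0.2399 5.51
(array([257.64658635, 247.70481928]), array([246, 235,  24,  26, 498], dtype=int32)) [ 0.57646415 -0.07267133  0.062     ] 15.3917
```

View pics/p2.png

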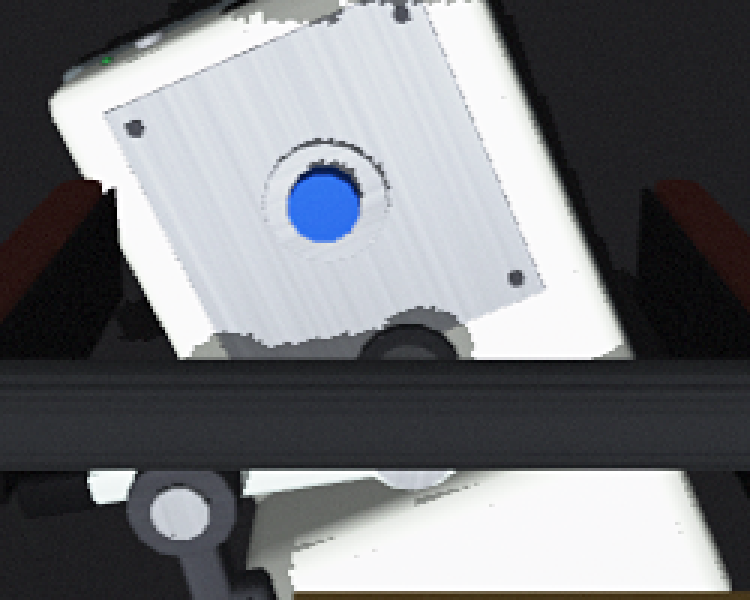

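The disc lies flat on the plate, about 2 mm or less from centre. The clamp arm is untouched. Next I'll get the analyser yaw from the deck screws and check the arm geometry.

Run:
```python
import pickle;from h import *
d=pickle.load(open("s1.pkl","rb"));a,b=d["a1"],d["a2"]
A=[onz(a,p,.051)[:2] for p in((194,221),(282.5,183),(320,271))];B=[onz(b,p,.051)[:2] for p in((267,128.5),(358,87),(391,182))]
for Q in(A,B):
    v=Q[1]-Q[0];w=Q[2]-Q[1];print(Q,np.degrees(np.arctan2(-v[0],v[1])),np.degrees(np.arctan2(w[1],w[0])))
    
for yaw in(3,5,7,9):
    t=np.radians(yaw);p=np.array([.5784,-.0731])+.07*np.array([np.cos(t),np.sin(t)])
    h=np.array([.6336,-.1369]);print(yaw,p,np.linalg.norm(h-p),np.degrees(np.arctan2(*(h-p)[::-1])))
    for z in (.09,.098,.106):print(z,proj(b,[*p,z]))
```

```text
[array([ 0.5338297 , -0.12441706]), array([ 0.52793195, -0.02786357]), array([ 0.62848703, -0.02231282])] 3.4954436229866026 3.159586428634968
[array([ 0.53385557, -0.12399777]), array([ 0.52728494, -0.02737494]), array([ 0.62821805, -0.0218081 ])] 3.890289505270719 3.156874967895898
3 [ 0.64830407 -0.06943648] 0.06904734402262426 -102.29565592402658
0.09 [361.56785597 225.01640249]
0.098 [363.67682839 227.41228268]
0.106 [365.89205646 229.92887371]
5 [ 0.64813363 -0.0669991 ] 0.07139581547520185 -101.7454589650489
0.09 [363.98188577 224.0130284 ]
0.098 [366.15181657 226.38604693]
0.106 [368.43115906 228.87871718]
7 [ 0.64787823 -0.06456915] 0.07372665946189777 -101.16671318070784
0.09 [366.36684684 222.92974008]
0.098 [368.5972453  225.27803503]
0.106 [370.94019846 227.74483419]
9 [ 0.64753818 -0.06214959] 0.07603878711302617 -100.56224495219763
0.09 [368.7201716  221.76748108]
0.098 [371.01049105 224.0892025 ]
0.106 [373.41649277 226.52819229]
```

```bash
cat > arm.py <<'E'
import numpy as np
post=np.array([.6483,-.0689]);PHI0=-176.6
def pose(phi,off,z,rad=.115):
    t=np.radians(phi);u=np.array([np.cos(t),np.sin(t)]);bk=np.array([-u[1],u[0]])
    return [*(post+rad*u+off*bk),z],[180,0,phi+180]
E
python3 - <<'E'
from station import r
from arm import *
r.grab(5)
p,o=pose(-102,.035,.33);r.reach(p,o)
Z=.078+.182
p,o=pose(-102,.035,Z);r.servo_line(p,speed=.15);r.wait(.2)
f0=r.sense()["contact_force"];print(f0,r.sense()["opening"],r.sense()["clock"])
phi=-102.
while phi>-177:
    phi-=4 if phi>-168 else 1
    p,o=pose(phi,.0225,Z);r.servo_line(p,o,speed=.08)
    s=r.sense();f=s["contact_force"]-f0;t=np.radians(phi);bk=np.array([-np.sin(t),np.cos(t)])
    print(phi,np.round(f,2),round(f[:2]@bk,2))
    if f[:2]@bk>6 or abs(f[2])>8:break
print(s["clock"],s["tcp_pos"],s["orientation"])
E
```

```text
[0.46866527 0.94299995 0.17598101] 9.661821961844428e-05 18.6833
-106.0 [-0.63 -1.15  0.37] -0.29
-110.0 [ 0.15 -1.67 -0.01] 0.71
-114.0 [-0.04 -1.01 -0.19] 0.37
-118.0 [ 0.54 -0.75 -0.43] 0.83
-122.0 [-1.4  -0.34 -0.05] -1.0
-126.0 [-0.34 -1.27 -0.41] 0.47
-130.0 [-0.83 -0.68 -0.64] -0.19
-134.0 [ 0.37 -0.32  0.38] 0.49
-138.0 [-0.5  -1.46 -0.09] 0.74
-142.0 [-0.45 -1.43 -0.04] 0.85
-146.0 [ 0.27 -0.45 -0.42] 0.52
-150.0 [-0.7  -2.01 -0.55] 1.39
-154.0 [-0.17 -0.68 -0.74] 0.54
-158.0 [-0.57 -0.9  -1.03] 0.62
-162.0 [-0.36 -1.23 -0.84] 1.06
-166.0 [-0.5  -1.19 -0.26] 1.03
-170.0 [-0.22 -0.8   0.58] 0.75
-171.0 [-1.87 -1.09 -0.5 ] 0.78
-172.0 [-0.9  -1.19 -0.07] 1.06
-173.0 [-0.04 -1.73 -0.37] 1.71
-174.0 [-0.14 -1.31  0.25] 1.29
-175.0 [-0.82 -2.17 -0.26] 2.09
-176.0 [-0.38 -0.89  1.06] 0.87
-177.0 [-0.81 -0.73 -0.58] 0.69
24.8417 [ 0.53462834 -0.09734058  0.25998855] [-1.79993174e+02  1.95568129e-03  3.03445410e+00]
```

Run:
```python
from station import r
from arm import *
import cv2,pickle
Z=.26;phi=-177
f0=np.array([.4687,.943,.176])
while phi>-190:
    phi-=1
    p,o=pose(phi,.0225,Z);o[2]=3;r.servo_line(p,o,speed=.05)
    s=r.sense();f=s["contact_force"]-f0
    print(phi,np.round(f,2))
    if f[1]<-6 or abs(f[2])>8:break
q=s["tcp_pos"];print(q)
p=[q[0],q[1]-.02,Z];r.servo_line(p,speed=.1)
p[2]=.40;r.servo_line(p,speed=.2)
r.reach([.48,-.14,.42],[180,0,180]);r.wait(.2)
d={}
for n in("top","side","wrist"):
    d[n]=r.snapshot(n);cv2.imwrite(f"pics/{n}3.png",d[n]["frame"][:,:,::-1])
pickle.dump(d,open("s3.pkl","wb"));print(r.sense()["clock"])
```

```text
-178 [-0.92 -1.22 -0.14]
-179 [-0.35 -1.41 -1.47]
-180 [ 2.14 -9.28 -3.01]
[ 0.53348224 -0.09263979  0.26009294]
29.825
```

View pics/wrist3.png

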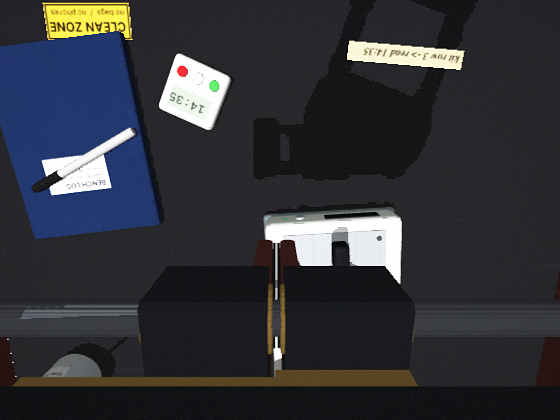

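The wrist view shows the arm swung over the deck, with its black sleeve at about (341,245). The timer is untouched. The closed fingers hide the grip, so I'll open them and look from two places.

Run:
```python
from station import r
from h import *
import pickle
r.let_go()
e=pickle.load(open("s3.pkl","rb"));o=[];Rd=((0,150,100),(6,255,255))
for i,p in enumerate(([.57,-.12,.40],[.62,-.20,.42])):
    r.reach(p,[180,0,180]);r.wait(.2);s=r.snapshot("wrist");b=blob(s,*Rd);print(b);o.append((s,b[0]))
    if i:pickle.dump(s,open("g2.pkl","wb"));cv2.imwrite("pics/g2.png",s["frame"][:,:,::-1])
print(tri(*o))
T,S=e["top"],e["side"];X=tri(*o)[0]
for s in(T,S):
    n=proj(s,X);b=blob(s,*Rd,near=(*n,12));print(n,b)
    if b:o.append((s,b[0]))
print(tri(*o),r.sense()["clock"])
```

```text
(array([219.04395604, 247.1978022 ]), array([212, 240,  16,  15, 182], dtype=int32))
(array([321.74534161, 177.80745342]), array([315, 171,  15,  15, 161], dtype=int32))
(array([ 0.58975392, -0.16245312,  0.13860019]), [0.0, 0.0])
[345.66487041 176.73796045] None
[278.05077948 170.86971388] (array([276.96296296, 175.09259259]), array([275, 170,   5,  11,  54], dtype=int32))
(array([ 0.59255124, -0.16245446,  0.12694723]), [0.0024, 0.0019, 0.0009]) 32.6417
```

View pics/g2.png

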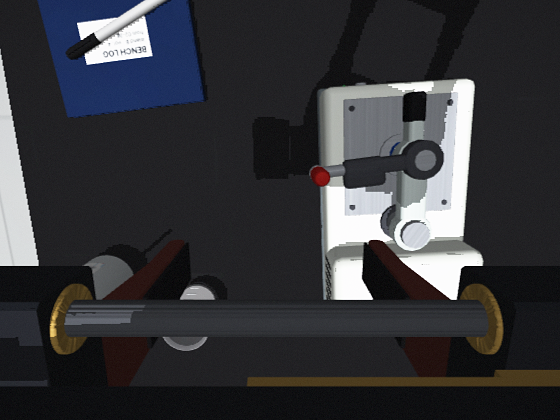

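The grip's top is at about (321,176), which puts it at (0.590, -0.1625, 0.139). That is 90 mm from the screw axis, so it agrees with the text. I'll push it clockwise with closed fingers, rotating the tool with the lever and watching the tangential force.

```bash
cat > turn.py <<'E'
from station import r
import arm,numpy as np,sys
arm.post=np.array([.5784,-.0737]);Z=.112+.182
def P(phi,off):return arm.pose(phi,off,Z,.090)
r.grab(5)
p,o=P(-82.5,.036);r.reach([p[0],p[1],.36],o);r.servo_line(p,speed=.15);r.wait(.2)
def F():
    a=[]
    for _ in range(4):r.wait(.012);a.append(r.sense()["contact_force"])
    return np.mean(a,0)
f0=np.mean([F() for _ in range(3)],0);print("f0",f0)
phi=-82.5;pk=0;h=[];low=0
p,o=P(phi,.024);r.servo_line(p,o,speed=.05)
while phi>-82.5-105:
    phi-=2.0 if (h[-1] if h else 0)<4.5 and pk<5.5 else 1.0
    p,o=P(phi,.016);r.servo_line(p,o,speed=.06)
    f=F()-f0;t=np.radians(phi);bk=np.array([-np.sin(t),np.cos(t)]);g=f[:2]@bk;h.append(g);pk=max(pk,g)
    print(round(phi,1),round(g,2),round(f[:2]@[np.cos(t),np.sin(t)],1),round(f[2],1),end=" | ")
    low=low+1 if pk>6 and g<pk-2 else 0
    if low>=2 or g>11 or abs(f[2])>10:break
    if r.sense()["clock"]>62:break
print("\nend",phi,pk,r.sense()["clock"])
E
python3 turn.py
```

```text
f0 [ 0.12215771 -0.10325294  0.17237382]
-84.5 2.41 -0.4 -1.3 | -86.5 3.84 -0.8 -1.6 | -88.5 3.83 -0.9 -1.5 | -90.5 3.65 -2.2 -1.6 | -92.5 3.48 -2.0 -2.0 | -94.5 4.15 -2.0 -1.5 | -96.5 4.11 -2.2 -1.5 | -98.5 3.97 -2.1 -1.7 | -100.5 3.71 -2.1 -1.0 | -102.5 3.79 -2.8 -1.0 | -104.5 4.12 -2.3 -1.3 | -106.5 4.08 -2.6 -1.2 | -108.5 3.73 -3.1 -0.9 | -110.5 3.51 -2.8 -1.1 | -112.5 3.95 -2.6 -0.6 | -114.5 3.57 -2.5 -0.9 | -116.5 3.23 -2.7 -0.1 | -118.5 3.68 -3.0 -1.0 | -120.5 3.98 -2.8 -0.6 | -122.5 3.47 -2.4 -0.3 | -124.5 3.59 -3.2 0.0 | -126.5 3.92 -3.1 -0.5 | -128.5 4.1 -3.2 -0.0 | -130.5 3.46 -3.0 -0.4 | -132.5 4.0 -2.8 0.1 | -134.5 3.67 -3.8 -0.2 | -136.5 3.92 -2.6 -0.0 | -138.5 3.38 -3.4 -0.2 | -140.5 4.1 -3.5 -0.6 | -142.5 4.36 -3.5 -0.4 | -144.5 4.41 -3.5 -0.2 | -146.5 4.62 -3.9 -0.3 | -147.5 5.42 -3.9 -1.2 | -148.5 6.01 -4.4 -0.7 | -149.5 6.57 -4.6 -0.9 | -150.5 5.81 -4.6 -1.2 | -151.5 6.11 -4.5 -0.8 | -152.5 6.64 -4.6 -1.3 | -153.5 6.53 -5.3 -0.6 | -154.5 6.95 -5.1 -1.2 | -155.5 7.69 -5.0 -1.4 | -156.5 7.05 -5.3 -1.5 | -157.5 6.87 -5.5 -1.0 | -158.5 6.63 -5.0 -1.2 | -159.5 6.71 -4.7 -0.6 | -160.5 5.72 -4.3 -0.1 | -161.5 5.49 -4.1 0.5 | -162.5 4.27 -3.4 -0.5 | 
end -162.5 7.6885948100525825 50.3
```

The force rose to 7.7 N and then fell to 4.3 N, so the lever has clicked. I'll back off now and check.

Run:
```python
from station import r
import arm,numpy as np,cv2
arm.post=np.array([.5784,-.0737])
r.wait(.2)
p,o=arm.pose(-162.5,.045,.294,.09);r.servo_line(p,speed=.06)
p[2]=.42;r.servo_line(p,speed=.2)
r.reach([.42,-.25,.42],[180,0,100]);r.wait(.2)
s=r.snapshot("top");cv2.imwrite("pics/t4.png",s["frame"][90:300,180:460][:,:,::-1].repeat(2,0).repeat(2,1));print(r.sense()["clock"],r.sense()["contact_force"])
```

```text
53.675 [0.25757307 0.00710298 0.61247555]
```

View pics/t4.png

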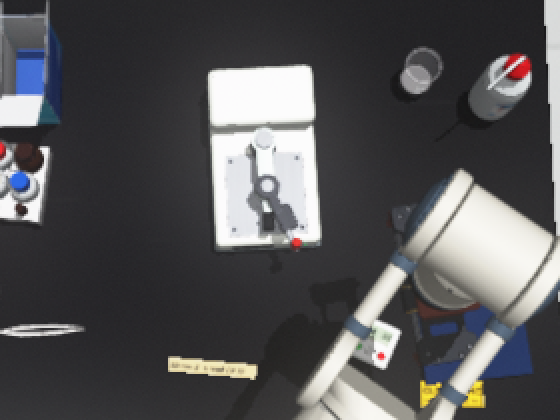

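The crop shows the arm straight over the crystal, with the hub at (267,186). The lever is turned to the front right, with the grip at (296,243), and it is released. The bystanders in view are where they were, and the robot is clear.

```bash
python3 -c "
from station import r
print(r.hand_in())"
```

```text
the job is handed in; nothing more can be done
None
```

I handed the job in at about 54 s. The disc is on the crystal, the arm is against its stop, and the lever was turned until it clicked (force peaked at 7.7 N, then fell to 4.3 N) and let go; the hand-in gave no verdict, and I had no direct reading of the force on the crystal.

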